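# Bleed the stop table's air lock and knock its round stops down with the mallet

### The job

Bleed the air lock of the stop table first: push the valve lever right over towards its brass exhaust silencer, hold it there for two seconds, then let it spring back to the middle. Then take the mallet by its handle and, with brisk blows of its head, not a slow push, knock both round-headed stops fully down, one after the other, leaving the square-headed stop standing as it is and not handling the stops. Finally set the mallet down on the bench clear of the stop table, and leave the glue bottle, screw jar and wax tin where they stand.

Things in the scene. Friction and masses are not known exactly. Their poses are not given: they have to be found in the camera images.
- stop_table: Low wooden slab fixed to the bench, 150 (x) x 270 (y) x 40 mm; origin at the centre of its underside, z up, y along its length. Two round-headed and one square-headed steel stops stand out of its top in three places, in any order: at table x, y = (30, 85), (-30, 0) and (30, -85) mm.
- mallet: Beech joiner's mallet, 0.45 kg, standing on one striking face, handle level. Own y runs along it from butt (-141) to head end (+141 mm); own x through the two striking faces (+-58), pointing down at the start; own z level. Head: y 66..141, z 0..68 mm; face 75 x 68 mm. Handle: 30 mm thick, y -141..66, axis at x 0, z 32.5, at the start 58 mm above the bench; head top 116 mm up. Origin: x, y, z = 0.
- mallet_grip (a point): Point on the axis of the mallet's handle, 46 mm from the head: a good place to grip, across the handle from above. Axes as mallet.
- mallet_head (a point): Centre of the mallet's head (own y 103.5, z 34 mm), 83.5 mm from mallet_grip along the handle and 58 mm from each striking face. Axes as mallet.
- round_stop_1_top (a point): Centre of the top of one round-headed stop: steel, head 34 mm across. It stands 23 to 34 mm proud of its 3 mm thick round steel bush at the start (bush top is 43 mm above the bench); fully down, its top is level with the bush.
- round_stop_2_top (a point): Centre of the top of the other round-headed stop, the same kind.
- round_stop_1 (a joint): How far the first round stop is pressed down, m: 0 = fully up (top 34 mm above its bush), 0.034 = fully down. Sprung and gripped by friction: it moves straight down under about 5 N and stays where it is left.
- round_stop_2 (a joint): The same for the second round stop.
- square_stop_top (a point): Centre of the top of the square-headed stop: head 36 x 36 mm, up to 34 mm proud of its bush. Sprung like the others; it must be left as it is.
- air_valve: Small aluminium air valve fixed to the bench on an 80 x 70 mm steel foot; origin at the centre of the foot's underside, z up. The brass exhaust silencer (20 mm thick, 34 mm long, 24 mm above the bench) sticks out of its own +y side, a flat dark plug out of the -y side. Its upright lever turns about an axis along its own x, 52 mm above the bench.
- valve_lever (a joint): Lever angle, rad: 0 = upright (spring centre), + = leaning towards the silencer, end stops +-0.6. The spring gives 0.9 N m per rad, so about 6 N at the knob at the stop. A bleed counts beyond 0.4 rad.
- lever_knob (a point): Centre of the lever's black ball knob, 34 mm across, on a 12 mm rod, 105 mm from the hinge axis (157 mm above the bench when upright).
- glue_bottle: White glue bottle, 60 mm in diameter, 206 mm tall, loose; origin at the centre of its underside. Bystander.
- screw_jar: Clear (almost invisible) jar of screws with a yellow lid, 66 mm in diameter, 90 mm tall, loose; origin at the centre of its underside. Bystander.
- wax_tin: Shallow wax tin, 86 mm in diameter, 38 mm tall, loose; origin at the centre of its underside. Bystander.
Things that resemble listed ones, but are neither listed nor needed, are in the scene too. There is more than one size of the air_valve; the job needs the middle-sized.

How it is judged:
On the way, in this order (a step that is already met when the one before it is completed fails the run):
1. the valve lever is held over towards the silencer (beyond 0.4 rad) for 1.5 s (value of joint valve_lever above 0.4 rad), for 1.5 s.
2. the lever is let go and back in the middle (value of joint valve_lever between -0.08 and 0.08 rad and contact force between the fingers and valve_lever below 0.1 N), for 0.2 s.
3. a round stop is driven down by a brisk blow of the mallet (over 0.05 m/s) (((velocity of joint round_stop_1 above 0.05 m/s and contact force between mallet and round_stop_1 above 0.5 N) or (velocity of joint round_stop_2 above 0.05 m/s and contact force between mallet and round_stop_2 above 0.5 N))).
4. with one round stop down, the other is driven by a brisk blow of the mallet ((((velocity of joint round_stop_1 above 0.05 m/s and contact force between mallet and round_stop_1 above 0.5 N) and value of joint round_stop_2 above 0.029 m) or ((velocity of joint round_stop_2 above 0.05 m/s and contact force between mallet and round_stop_2 above 0.5 N) and value of joint round_stop_1 above 0.029 m))).
5. both round stops are down, within 5 mm of fully home (value of joint each of round_stop_1, round_stop_2 above 0.029 m), for 0.2 s.
At the end, for the whole second after the job is handed in: Both round stops are within 5 mm of fully down, the square stop is within 6 mm of where it was, the valve lever is in the middle (within 0.08 rad), and the mallet lies or stands still on the bench, not touching the stop table and released (all of step 5 and value of joint valve_lever between -0.08 and 0.08 rad and height (world z) of mallet_head between 0.02 and 0.075 m and contact force between mallet and stop_table below 0.1 N and contact force between the fingers and mallet below 0.1 N and linear speed of mallet below 0.03 m/s and distance of square_stop_top from where it was at the start of the episode below 0.006 m).
It fails at once if the robot's fingers or arm press a round stop (contact force between any of the fingers, the arm and round_stop_1 above 2 N or contact force between any of the fingers, the arm and round_stop_2 above 2 N).
It fails at once if the square stop is moved more than 6 mm (distance of square_stop_top from where it was at the start of the episode above 0.006 m).
It fails at once if the lever is pushed the wrong way (value of joint valve_lever below -0.35 rad).
It fails at once if the glue bottle, screw jar or wax tin is moved more than 30 mm or tipped (distance of any of glue_bottle, screw_jar, wax_tin from where it was at the start of the episode above 0.03 m or angle between any of glue_bottle, screw_jar, wax_tin's own z axis and vertical above 0.5 rad).
It also fails if it takes over 72 s, if anything falls off the work surface, if the arm or the gripper's body presses on something with over 40 N, if the wrist force passes 120 N, or if a joint passes its speed limit or range.

### The arm

A 6-joint arm with a two-finger parallel gripper is mounted at the origin on a cart in front of the work surface, level with it; the furniture and walls round the work are solid. World frame = base frame: x ahead of the robot, y to its left, z up, the work surface at z = 0. Lengths are in m, angles in rad, forces in N, time in s.
With the tool pointing down it reaches from about 0.35 to 0.975 m from the base axis. Payload 4.9 kg.
Tool frame: the origin (TCP) lies on the front face of the gripper's body, between the roots of the fingers; the fingertips stand 73 mm ahead of it and the grasp point (between the pads) lies 54 mm ahead of it; z points along the fingers, y is the line along which they close (so a half turn about z gives the same grasp; the last joint's range is limited). The gripper opens to 85 mm and grips with 20 to 120 N. Pads are 22 mm wide; open, the fingers measure 114 mm over their backs; the gripper's body (76 mm by 85 mm) begins 54 mm behind the grasp point. The pads swing forward as they close: fully open they stand 13 mm farther back than shut.
Start: joints at [1.109, 0.053, 1.613, -0, 1.476, -0.119], TCP at [0.21, 0.589, 0.304] pointing down, gripper open.
Joint ranges: [-3.01, 3.01], [-1.01, 2.22], [0.06, 2.58], [-1.02, 4.17], [0.09, 2.62], [-3.14, 3.14]. Speed limits (rad/s): [2.57, 2.57, 3.14, 3.14, 3.14, 3.14].

### API

Orientations are given as a rotation vector (axis times angle).
In Python, from station import status, imaging, order gives the robot as it stands.
- The arm moves only by the tool arm_command, never from a script. Its argument "increments" is a list of rows, each an object with "slide": the shift along the tool's x, y, z in m, a list of three; "spin": the turn about the tool's z in degrees; "gripper": the opening, from -1 (shut) to 1 (fully open). In form: [{"slide": [x, y, z], "spin": spin, "gripper": gripper}, ...]. A call has 1 to 8 rows; each row is the pose to reach, as a shift and turn from the pose commanded when the call began, along the tool's axes at that moment; what a row does not reach only later rows make up. A row lasts 1/12 s, in which the tool goes at most 41.7 mm and 7.16 degrees, less where a joint would pass 70% of its speed; a pose out of reach is approached as far as the arm can. A call with a gripper value outside its range is refused whole. The fingers move at their own pace and stop on an object; "newtons" is the grip in N (left out, the last holds). Time passes only in rows, so rows that repeat a pose let the fingers close. It gives the time, the measured TCP pose, the force, the opening and the grip force at its end, in the units of the state.
- status.get_obs(): the state, without advancing time (a new reading comes with each control period).
- imaging.get_image(name): name is "scene" or "top" or "wrist"; returns a dict with "frame" (400x640x3 uint8, red, green, blue), "vfov" (degrees; the focal length in pixels is half the picture's height over the tangent of half this angle, whatever the lens; pixels are square), "cx", "cy" (the principal point, pixels), "view" (4x4, takes a point from world to camera coordinates); the wrist camera has in their place "mount" (4x4, takes a point from camera to tool coordinates, whose origin is the TCP and whose axes are the flange's). Camera axes: x right, y up, looking along -z (the intrinsics and any distortion apply to the point x, -y, -z); pixel columns grow to the right and rows downward; lengths in m; the calibration is good to about 2 mm. The wrist camera is an equidistant fisheye: a pixel r from the principal point sees the ray r / f radians off the axis. A picture is of the moment at which its call begins: read the wrist's pose just before it. There is no depth.
- order.finish_job(): hands the job in; it is judged then, once.
The state is a dict: "t": time; "q": joint angles; "dq": joint speeds; "effort": joint torques, N m; "tool_pos": TCP position; "tool_rot": TCP orientation; "contact_force": force on the tool from outside, world axes, zero at the start; "wrist_torque": the same for the moment, N m; "opening": finger opening in m; "grip_force": force on a finger pad.
Only numpy, scipy, OpenCV 4.12 (cv2) and the standard library are available. Lean on these libraries where they do the work, as an engineer would, in place of code of your own. Each camera call takes 0.05 s, during which the arm holds its last target. There are 200 camera calls.

## Working session

There is one attempt and no reset: what is moved stays moved. The work goes in short steps, Python scripts to look and compute and a tool call to move; the robot and the scene stay as the last step left them, time stands still between calls to the robot, and variables do not carry over. Pictures are saved under pics/ and viewed, at most 13 in all, crops included, and the job is handed in when it is done.

Besides the shell and the picture viewer there is one more tool, called after "Call:" in YAML: its name, and indented under it one key for each argument. arm_command: Moves the arm, as the interface text tells. Its arguments: {"type":"object","properties":{"increments":{"type":"array","items":{"type":"object","properties":{"slide":{"type":"array","items":{"type":"number"}},"spin":{"type":"number"},"gripper":{"type":"number"}}}},"newtons":{"type":"number"}},"required":["increments"]}

```bash
mkdir -p pics; cat > h.py <<'E'
import numpy as np, cv2, pickle
from station import status, imaging, order
from scipy.spatial.transform import Rotation as R
def grab(n):
    o=status.get_obs(); d=imaging.get_image(n); d['obs']=o; pickle.dump(d,open(f'{n}.pkl','wb')); return d
def load(n): return pickle.load(open(f'{n}.pkl','rb'))
def f_(d): return d['frame'].shape[0]/2/np.tan(np.radians(d['vfov'])/2)
def ray(d,u,v):
    a=np.array([u-d['cx'],v-d['cy']])/f_(d)
    if 'view' in d:
        M=np.linalg.inv(d['view']); c=np.array([a[0],-a[1],-1])
    else:
        r=np.linalg.norm(a)+1e-12; c=np.array([np.sin(r)*a[0]/r,-np.sin(r)*a[1]/r,-np.cos(r)])
        T=np.eye(4);T[:3,:3]=R.from_rotvec(d['obs']['tool_rot']).as_matrix();T[:3,3]=d['obs']['tool_pos']; M=T@d['mount']
    return M[:3,3],M[:3,:3]@c
def at(d,u,v,z):
    o,w=ray(d,u,v); return o+w*(z-o[2])/w[2]
def proj(d,p):
    c=d['view']@np.append(p,1); f=f_(d); return d['cx']+f*c[0]/-c[2], d['cy']-f*c[1]/-c[2]
E
python3 - <<'E'
from h import *
for n in ['scene','top']:
    d=grab(n); print(n,{k:v for k,v in d.items() if k not in('frame','obs','view')},np.linalg.inv(d['view'])[:3,3])
    cv2.imwrite(f'pics/{n}0.png',cv2.resize(d['frame'][:,:,::-1],(800,500),interpolation=cv2.INTER_CUBIC))
o=status.get_obs();print(o['tool_rot'],R.from_rotvec(o['tool_rot']).as_matrix().round(3),o['contact_force'],o['t'])
E
```

```text
scene {'vfov': 49.34989363021107, 'cx': 326.02413960485734, 'cy': 193.57685396403556} [-0.26400465 -0.85837546  1.34706351]
top {'vfov': 51.00236374200277, 'cx': 319.1663301520897, 'cy': 196.48180344418677} [ 0.31726454 -0.1072498   1.35073972]
[-5.35755230e-01 -3.09505871e+00  2.81504972e-03] [[-0.942  0.336 -0.001]
 [ 0.336  0.942 -0.002]
 [ 0.    -0.002 -1.   ]] [-0.72351649  0.30204265  0.50180341] 0.1
```

View pics/scene0.png

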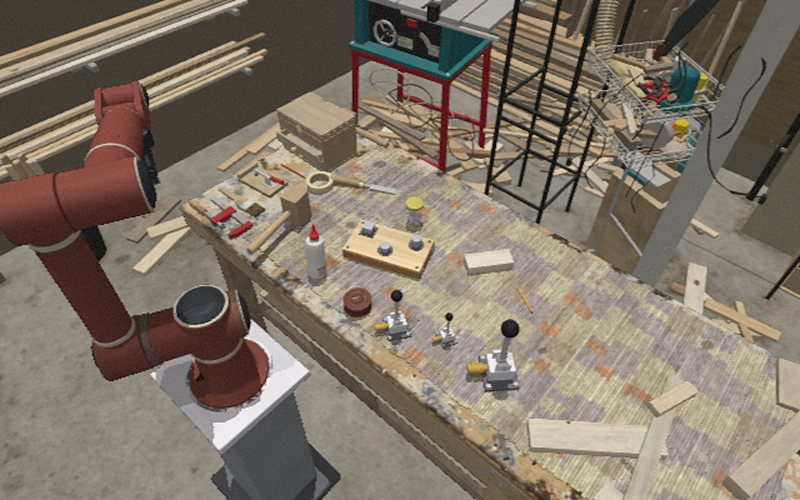

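View pics/top0.png

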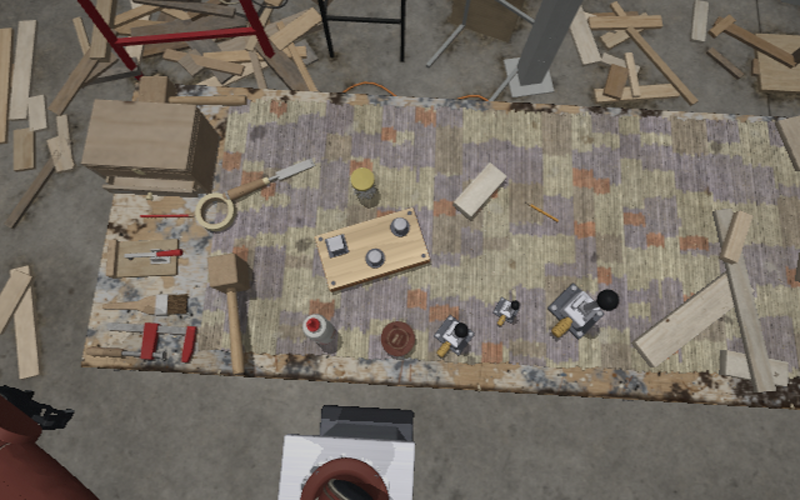

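In the scene and top views (800x500) there are three valves. In the top view the candidates are at (453,337), (508,310) and (580,312). The first has the middle knob and foot size, so I take that one and confirm it in crops. Also in the top view: table (375,248), square stop (336,244), round stops (375,258) and (400,227), mallet head (225,275) with its butt at (237,372), bottle (315,330), tin (398,340), and jar lid (362,180).

```bash
python3 - <<'E'
from h import *
t=load('top')['frame'];s=load('scene')['frame']
def crop(im,x,y,w,h,k): return cv2.resize(im[y:y+h,x:x+w,::-1],(w*k,h*k),interpolation=cv2.INTER_CUBIC)
a=np.vstack([np.hstack([crop(t,340,235,80,60,5),crop(s,290,225,80,60,5)]),np.hstack([crop(t,245,160,100,75,4),crop(t,145,195,100,75,4) ])])
print(a.shape); cv2.imwrite('pics/c1.png',a)
E
```

```text
(600, 800, 3)
```

View pics/c1.png

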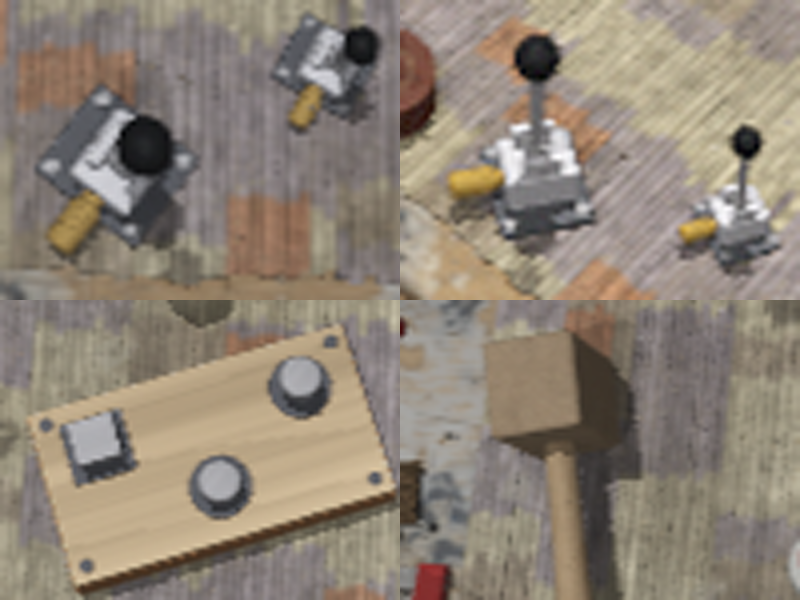

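The crop confirms it: knob at about (144,145) of the first panel, clearly larger than its smaller neighbour, with the brass silencer pointing down-left.

```bash
python3 - <<'E'
from h import *
np.set_printoptions(precision=4,suppress=True)
d=load('top');s=load('scene')
def P(u,v): return 340+u/5,235+v/5
k=at(d,*P(144,145),.157);print('knob top@.157',k,'scene',at(s,317.4,236.6,.157), proj(s,k))
print('foot',[at(d,*P(*p),.006)[:2] for p in [(103,87),(198,160),(138,245),(40,163)]])
print('sil',at(d,*P(67,240),.03)[:2],at(d,*P(97,198),.03)[:2])
def Q(u,v): return 245+u/4,160+v/4
c=np.array([at(d,*Q(*p),.04)[:2] for p in [(28,118),(340,25),(395,190),(80,284)]]);print('table',c,c.mean(0),np.linalg.norm(np.roll(c,-1,0)-c,axis=1))
print('sq,rA,rB',[at(d,*Q(*p),.072) for p in [(95,138),(301,77),(221,180)]])
def M(u,v): return 145+u/4,195+v/4
c=np.array([at(d,*M(*p),.116)[:2] for p in [(85,41),(170,32),(180,140),(92,135)]]);print('head',c,c.mean(0),np.linalg.norm(np.roll(c,-1,0)-c,axis=1))
print('handle',at(d,*M(162,160),.073)[:2],at(d,*M(172,295),.073)[:2],'butt',at(d,189.5,297.5,.058)[:2])
print('bottle',at(d,313*.8,325*.8,.206)[:2],'tin',at(d,397*.8,337*.8,.038)[:2],'jar',at(d,362*.8,178*.8,.09)[:2])
print('benchedge',at(d,160,293,0),at(d,560,318,0))
E
```

```text
knob top@.157 [ 0.4145 -0.2461  0.157 ] scene [ 0.4162 -0.2444  0.157 ] (np.float64(317.42413625811724), np.float64(237.14359476084238))
foot [array([ 0.462 , -0.2363]), array([ 0.4194, -0.2981]), array([ 0.3644, -0.2618]), array([ 0.4117, -0.1981])]
sil [ 0.364  -0.2151] [ 0.3906 -0.2327]
table [[ 0.6398  0.1239]
 [ 0.7331 -0.1231]
 [ 0.598  -0.1742]
 [ 0.5078  0.0701]] [ 0.6197 -0.0258] [0.264  0.1444 0.2605 0.1425]
sq,rA,rB [array([0.6189, 0.0643, 0.072 ]), array([ 0.6781, -0.0942,  0.072 ]), array([ 0.5911, -0.0367,  0.072 ])]
head [[0.557  0.3632]
 [0.5677 0.3003]
 [0.4866 0.2822]
 [0.4865 0.3478]] [0.5245 0.3234] [0.0637 0.0831 0.0656 0.0722]
handle [0.4763 0.3075] [0.3753 0.2865] butt [0.2918 0.2755]
bottle [0.4024 0.0801] tin [ 0.3978 -0.1024] jar [0.789  0.0103]
benchedge [0.2989 0.3867 0.    ] [ 0.2963 -0.8622  0.    ]
```

```bash
cat >> h.py <<'E'
def go(p,yaw=None):
    o=status.get_obs(); M=R.from_rotvec(o['tool_rot']).as_matrix(); y=np.degrees(np.arctan2(M[1,0],M[0,0]))
    s=0 if yaw is None else (y-yaw+180)%360-180
    print('t',round(o['t'],2),'pos',np.round(o['tool_pos'],4),'yaw',round(y,2),'F',np.round(o['contact_force'],1),'open',round(o['opening'],4),'-> slide',(M.T@(np.array(p)-o['tool_pos'])).round(4),'spin',round(s,1))
E
python3 -c "
from h import *
go([.40,.1,.36],145.4); go([.465,-.281,.36],145.4)"
```

```text
t 0.1 pos [0.2099 0.5882 0.3027] yaw 160.36 F [-0.7  0.3  0.5] open 0.0853 -> slide [-0.3431 -0.396  -0.0566] spin 15.0
t 0.1 pos [0.2099 0.5882 0.3027] yaw 160.36 F [-0.7  0.3  0.5] open 0.0853 -> slide [-0.5324 -0.733  -0.056 ] spin 15.0
```

Call:
arm_command:
  increments:
    - {"slide": [-0.02, -0.03, -0.056], "spin": 0, "gripper": -1}
    - {"slide": [-0.532, -0.733, -0.056], "spin": 15, "gripper": -1}
    - {"slide": [-0.532, -0.733, -0.056], "spin": 15, "gripper": -1}
    - {"slide": [-0.532, -0.733, -0.056], "spin": 15, "gripper": -1}
    - {"slide": [-0.532, -0.733, -0.056], "spin": 15, "gripper": -1}
    - {"slide": [-0.532, -0.733, -0.056], "spin": 15, "gripper": -1}
    - {"slide": [-0.532, -0.733, -0.056], "spin": 15, "gripper": -1}
    - {"slide": [-0.532, -0.733, -0.056], "spin": 15, "gripper": -1}

```text
t: 0.77
tool_pos: [0.2975, 0.2852, 0.3453]
tool_rot: [-0.934, -3.0, 0.001]
contact_force: [1.3, -0.6, -0.2]
opening: -0.0003
grip_force: 0.0
```

```bash
python3 -c "
from h import *
go([.465,-.281,.36],145.4)"
```

```text
t 0.77 pos [0.2975 0.2852 0.3453] yaw 145.42 F [ 1.3 -0.6 -0.2] open -0.0003 -> slide [-0.4592 -0.3711 -0.0145] spin 0.0
```

Call:
arm_command:
  increments:
    - {"slide": [-0.45, -0.365, 0.0], "gripper": -1, "spin": 0}
    - {"slide": [-0.45, -0.365, 0.0], "gripper": -1, "spin": 0}
    - {"slide": [-0.45, -0.365, 0.0], "gripper": -1, "spin": 0}
    - {"slide": [-0.45, -0.365, 0.0], "gripper": -1, "spin": 0}
    - {"slide": [-0.45, -0.365, 0.0], "gripper": -1, "spin": 0}
    - {"slide": [-0.45, -0.365, 0.0], "gripper": -1, "spin": 0}
    - {"slide": [-0.45, -0.365, 0.0], "gripper": -1, "spin": 0}
    - {"slide": [-0.45, -0.365, 0.0], "gripper": -1, "spin": 0}

```text
t: 1.43
tool_pos: [0.3912, -0.0351, 0.3456]
tool_rot: [0.936, 2.998, 0.0]
contact_force: [1.7, 0.8, -0.6]
opening: -0.0001
grip_force: 0.0
```

```bash
python3 -c "
from h import *
go([.465,-.281,.36],145.4)"
```

```text
t 1.43 pos [ 0.3912 -0.0351  0.3456] yaw 145.33 F [ 1.7  0.8 -0.6] open -0.0001 -> slide [-0.2006 -0.1603 -0.0143] spin -0.1
```

Call:
arm_command:
  increments:
    - {"slide": [-0.2, -0.16, 0.0], "gripper": -1, "spin": 0}
    - {"slide": [-0.2, -0.16, 0.0], "gripper": -1, "spin": 0}
    - {"slide": [-0.2, -0.16, 0.0], "gripper": -1, "spin": 0}
    - {"slide": [-0.2, -0.16, 0.0], "gripper": -1, "spin": 0}
    - {"slide": [-0.2, -0.16, 0.0], "gripper": -1, "spin": 0}
    - {"slide": [-0.2, -0.16, 0.0], "gripper": -1, "spin": 0}
    - {"slide": [-0.2, -0.16, 0.0], "gripper": -1, "spin": 0}
    - {"slide": [-0.2, -0.16, 0.0], "gripper": -1, "spin": 0}

```text
t: 2.1
tool_pos: [0.4649, -0.2803, 0.3444]
tool_rot: [-0.939, -2.995, -0.002]
contact_force: [-0.8, 0.5, -0.9]
opening: 0.0002
grip_force: 0.0
```

```bash
python3 -c "
from h import *
go([.465,-.281,.198],145.4)
d=grab('wrist');cv2.imwrite('pics/w1.png',d['frame'][:,:,::-1])"
```

```text
t 2.1 pos [ 0.4649 -0.2803  0.3444] yaw 145.18 F [-0.8  0.5 -0.9] open 0.0002 -> slide [-0.0009 -0.0006  0.1464] spin -0.2
```

View pics/w1.png

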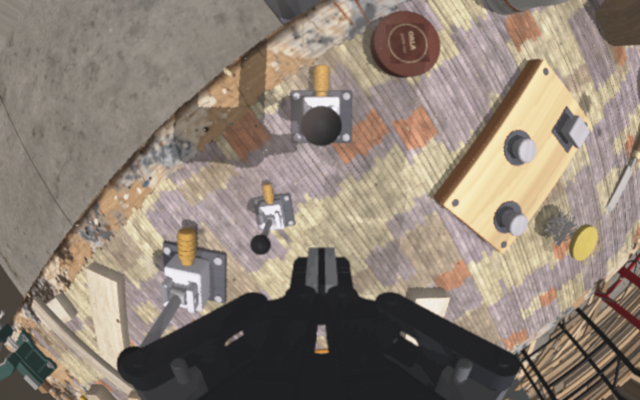

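The wrist view shows the middle valve's knob at (321,126), straight ahead of the fingertips at (320,255), with the silencer beyond it at (321,78). The push line is right.

Call:
arm_command:
  increments:
    - {"slide": [0, 0, 0.146], "gripper": -1, "spin": 0}
    - {"slide": [0, 0, 0.146], "gripper": -1, "spin": 0}
    - {"slide": [0, 0, 0.146], "gripper": -1, "spin": 0}
    - {"slide": [0, 0, 0.146], "gripper": -1, "spin": 0}
    - {"slide": [0, 0, 0.146], "gripper": -1, "spin": 0}
    - {"slide": [0, 0, 0.146], "gripper": -1, "spin": 0}
    - {"slide": [0, 0, 0.146], "gripper": -1, "spin": 0}

```text
t: 2.73
tool_pos: [0.466, -0.278, 0.2025]
tool_rot: [0.932, 2.996, -0.002]
contact_force: [-0.7, -0.7, 0.6]
opening: -0.0002
grip_force: 0.0
```

```bash
python3 -c "
from h import *
d=load('wrist');print(at(d,321,126,.157))
go([.414-.825*.026,-.2475+.565*.026,.198],145.4)"
```

```text
[ 0.41394244 -0.24519145  0.157     ]
t 2.73 pos [ 0.466  -0.278   0.2025] yaw 145.43 F [-0.7 -0.7  0.6] open -0.0002 -> slide [ 0.0862 -0.0045  0.0041] spin 0.0
```

Call:
arm_command:
  increments:
    - {"slide": [0.02, -0.001, 0.003], "gripper": -1, "spin": 0}
    - {"slide": [0.035, -0.002, 0.003], "gripper": -1, "spin": 0}
    - {"slide": [0.05, -0.003, 0.003], "gripper": -1, "spin": 0}
    - {"slide": [0.065, -0.003, 0.003], "gripper": -1, "spin": 0}
    - {"slide": [0.075, -0.003, 0.003], "gripper": -1, "spin": 0}
    - {"slide": [0.086, -0.003, 0.003], "gripper": -1, "spin": 0}
    - {"slide": [0.086, -0.003, 0.003], "gripper": -1, "spin": 0}
    - {"slide": [0.086, -0.003, 0.003], "gripper": -1, "spin": 0}

```text
t: 3.4
tool_pos: [0.3945, -0.2331, 0.201]
tool_rot: [0.932, 2.991, -0.005]
contact_force: [3.1, -2.1, 2.4]
opening: -0.0002
grip_force: 1.9
```

```bash
python3 -c "
from h import *
go([.414-.825*.027,-.2455+.565*.027,.198],145.4)
d=grab('scene');cv2.imwrite('pics/s2.png',cv2.resize(d['frame'][200:320,250:410,::-1],(640,480),interpolation=2))"
```

```text
t 3.4 pos [ 0.3945 -0.2331  0.201 ] yaw 145.37 F [ 3.1 -2.1  2.4] open -0.0002 -> slide [0.004  0.0008 0.003 ] spin -0.0
```

View pics/s2.png

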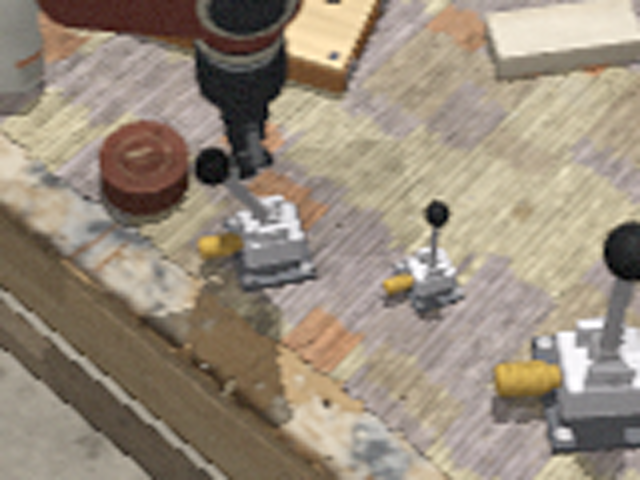

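The lever leans well over towards the silencer, knob at crop (212,165). That is about 0.5 rad, so I push slightly further and hold.

Call:
arm_command:
  increments:
    - {"slide": [0.003, 0, 0], "gripper": -1, "spin": 0}
    - {"slide": [0.003, 0, 0], "gripper": -1, "spin": 0}
    - {"slide": [0.003, 0, 0], "gripper": -1, "spin": 0}
    - {"slide": [0.003, 0, 0], "gripper": -1, "spin": 0}
    - {"slide": [0.003, 0, 0], "gripper": -1, "spin": 0}
    - {"slide": [0.003, 0, 0], "gripper": -1, "spin": 0}
    - {"slide": [0.003, 0, 0], "gripper": -1, "spin": 0}
    - {"slide": [0.003, 0, 0], "gripper": -1, "spin": 0}

```text
t: 4.12
tool_pos: [0.3902, -0.2302, 0.1969]
tool_rot: [0.935, 2.999, 0.0]
contact_force: [2.8, -2.5, 2.9]
opening: 0.0001
grip_force: 2.0
```

Call:
arm_command:
  increments:
    - {"slide": [0, 0, 0], "gripper": -1, "spin": 0}
    - {"slide": [0, 0, 0], "gripper": -1, "spin": 0}
    - {"slide": [0, 0, 0], "gripper": -1, "spin": 0}
    - {"slide": [0, 0, 0], "gripper": -1, "spin": 0}
    - {"slide": [0, 0, 0], "gripper": -1, "spin": 0}
    - {"slide": [0, 0, 0], "gripper": -1, "spin": 0}
    - {"slide": [0, 0, 0], "gripper": -1, "spin": 0}
    - {"slide": [0, 0, 0], "gripper": -1, "spin": 0}

```text
t: 4.78
tool_pos: [0.3901, -0.2301, 0.1968]
tool_rot: [-0.935, -2.999, -0.0]
contact_force: [4.0, -2.4, 2.8]
opening: 0.0001
grip_force: 2.1
```

Call:
arm_command:
  increments:
    - {"slide": [0, 0, 0], "gripper": -1, "spin": 0}
    - {"slide": [0, 0, 0], "gripper": -1, "spin": 0}
    - {"slide": [0, 0, 0], "gripper": -1, "spin": 0}
    - {"slide": [0, 0, 0], "gripper": -1, "spin": 0}
    - {"slide": [0, 0, 0], "gripper": -1, "spin": 0}
    - {"slide": [0, 0, 0], "gripper": -1, "spin": 0}
    - {"slide": [0, 0, 0], "gripper": -1, "spin": 0}
    - {"slide": [0, 0, 0], "gripper": -1, "spin": 0}

```text
t: 5.45
tool_pos: [0.3901, -0.2301, 0.1968]
tool_rot: [-0.935, -2.999, 0.0]
contact_force: [3.9, -2.1, 2.8]
opening: 0.0001
grip_force: 2.1
```

Call:
arm_command:
  increments:
    - {"slide": [0, 0, 0], "gripper": -1, "spin": 0}
    - {"slide": [-0.015, 0, 0], "gripper": -1, "spin": 0}
    - {"slide": [-0.03, 0, 0], "gripper": -1, "spin": 0}
    - {"slide": [-0.045, 0, 0], "gripper": -1, "spin": 0}
    - {"slide": [-0.06, 0, 0], "gripper": -1, "spin": 0}
    - {"slide": [-0.075, 0, 0], "gripper": -1, "spin": 0}
    - {"slide": [-0.09, 0, 0], "gripper": -1, "spin": 0}
    - {"slide": [-0.095, 0, 0], "gripper": -1, "spin": 0}

```text
t: 6.12
tool_pos: [0.468, -0.284, 0.1951]
tool_rot: [-0.934, -2.995, -0.002]
contact_force: [-1.0, -0.7, -0.5]
opening: 0.0
grip_force: 0.0
```

```bash
python3 -c "
from h import *
go([.43,.30,.36],11.6)"
```

```text
t 6.12 pos [ 0.468  -0.284   0.1951] yaw 145.36 F [-1.  -0.7 -0.5] open 0.0 -> slide [ 0.364   0.4589 -0.1631] spin 133.8
```

Call:
arm_command:
  increments:
    - {"slide": [0, 0, -0.04], "gripper": -1, "spin": 0}
    - {"slide": [0, 0, -0.08], "gripper": -1, "spin": 0}
    - {"slide": [0, 0, -0.12], "gripper": -1, "spin": 0}
    - {"slide": [0, 0, -0.163], "gripper": 1, "spin": 0}
    - {"slide": [0.364, 0.459, -0.163], "gripper": 1, "spin": -46}
    - {"slide": [0.364, 0.459, -0.163], "gripper": 1, "spin": -46}
    - {"slide": [0.364, 0.459, -0.163], "gripper": 1, "spin": -46}
    - {"slide": [0.364, 0.459, -0.163], "gripper": 1, "spin": -46}

```text
t: 6.78
tool_pos: [0.4556, -0.116, 0.3577]
tool_rot: [-0.157, -3.134, -0.002]
contact_force: [0.7, 0.0, -0.5]
opening: 0.0604
grip_force: 0.0
```

```bash
python3 -c "
from h import *
go([.43,.30,.36],-168.4)
d=grab('scene');cv2.imwrite('pics/s3.png',d['frame'][:,:,::-1])"
```

```text
t 6.78 pos [ 0.4556 -0.116   0.3577] yaw 174.28 F [ 0.7  0.  -0.5] open 0.0604 -> slide [ 0.0669  0.4114 -0.0017] spin -17.3
```

Call:
arm_command:
  increments:
    - {"slide": [0.067, 0.411, 0], "gripper": 1, "spin": -17}
    - {"slide": [0.067, 0.411, 0], "gripper": 1, "spin": -17}
    - {"slide": [0.067, 0.411, 0], "gripper": 1, "spin": -17}
    - {"slide": [0.067, 0.411, 0], "gripper": 1, "spin": -17}
    - {"slide": [0.067, 0.411, 0], "gripper": 1, "spin": -17}
    - {"slide": [0.067, 0.411, 0], "gripper": 1, "spin": -17}
    - {"slide": [0.067, 0.411, 0], "gripper": 1, "spin": -17}
    - {"slide": [0.067, 0.411, 0], "gripper": 1, "spin": -17}

```text
t: 7.5
tool_pos: [0.4365, 0.2166, 0.3577]
tool_rot: [0.301, -3.124, 0.002]
contact_force: [0.5, -0.4, 1.4]
opening: 0.0855
grip_force: 0.0
```

Call:
arm_command:
  increments:
    - {"slide": [0.01, 0.1, 0], "gripper": 1, "spin": 0}
    - {"slide": [0.01, 0.1, 0], "gripper": 1, "spin": 0}
    - {"slide": [0.01, 0.1, 0], "gripper": 1, "spin": 0}
    - {"slide": [0.01, 0.1, 0], "gripper": 1, "spin": 0}

```text
t: 7.83
tool_pos: [0.407, 0.3136, 0.3572]
tool_rot: [0.309, -3.122, 0.002]
contact_force: [-0.1, -0.5, 0.6]
opening: 0.0852
grip_force: 0.0
```

```bash
python3 -c "
from h import *
go([.445,.307,.112],-168.4)
d=grab('wrist');
a=d['frame'][:,:,::-1]; cv2.imwrite('pics/w2.png',cv2.resize(a,(800,500),interpolation=2))"
```

```text
t 7.83 pos [0.407  0.3136 0.3572] yaw -168.69 F [-0.1 -0.5  0.6] open 0.0852 -> slide [-0.0372 -0.0137  0.2451] spin -0.3
```

View pics/w2.png

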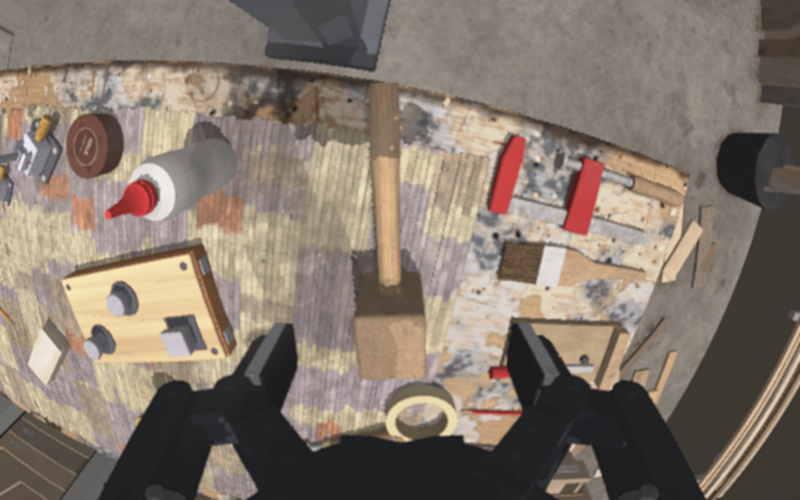

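The wrist view shows the handle running from (384,90) at the butt to (389,285) at the head. The head's top face spans (357,318) to (425,378).

```bash
python3 -c "
from h import *
d=load('wrist');k=.8
a=at(d,384*k,90*k,.058);b=at(d,389*k,283*k,.062);h=[at(d,u*k,v*k,.116)[:2] for u,v in [(357,318),(425,318),(426,378),(361,378)]]
print(a,b,np.degrees(np.arctan2(*(b-a)[[1,0]])),np.round(h,4),np.mean(h,0))
d=np.array([np.cos(np.radians(11.6)),np.sin(np.radians(11.6)),0])
"
```

```text
[0.29443689 0.27461826 0.058     ] [0.48207291 0.31579291 0.062     ] 12.37675178425978 [[0.4994 0.2908]
 [0.4869 0.3519]
 [0.554  0.3684]
 [0.5672 0.3047]] [0.526868   0.32894966]
```

```bash
python3 -c "
from h import *
go([.447,.309,.18],-167.9)"
```

```text
t 7.88 pos [0.4078 0.312  0.3574] yaw -168.79 F [-0.4 -0.4  0.9] open 0.0854 -> slide [-0.0386 -0.0102  0.1772] spin -0.9
```

Call:
arm_command:
  increments:
    - {"slide": [-0.0386, -0.0102, 0.04], "gripper": 1, "spin": -0.9}
    - {"slide": [-0.0386, -0.0102, 0.08], "gripper": 1, "spin": -0.9}
    - {"slide": [-0.0386, -0.0102, 0.12], "gripper": 1, "spin": -0.9}
    - {"slide": [-0.0386, -0.0102, 0.16], "gripper": 1, "spin": -0.9}
    - {"slide": [-0.0386, -0.0102, 0.177], "gripper": 1, "spin": -0.9}
    - {"slide": [-0.0386, -0.0102, 0.177], "gripper": 1, "spin": -0.9}
    - {"slide": [-0.0386, -0.0102, 0.177], "gripper": 1, "spin": -0.9}

```text
t: 8.47
tool_pos: [0.4485, 0.3068, 0.1802]
tool_rot: [0.323, -3.12, 0.003]
contact_force: [-0.1, 0.1, 0.9]
opening: 0.0852
grip_force: 0.0
```

```bash
python3 -c "
from h import *
go([.447,.309,.115],-167.9)
d=grab('wrist');d=grab('top')"
```

```text
t 8.47 pos [0.4485 0.3068 0.1802] yaw -168.19 F [-0.1  0.1  0.9] open 0.0852 -> slide [0.0007 0.0026 0.0652] spin -0.3
```

Call:
arm_command:
  increments:
    - {"slide": [0.001, 0.002, 0.03], "gripper": 1, "spin": -0.3}
    - {"slide": [0.001, 0.002, 0.055], "gripper": 1, "spin": -0.3}
    - {"slide": [0.001, 0.002, 0.065], "gripper": 1, "spin": -0.3}
    - {"slide": [0.001, 0.002, 0.065], "gripper": 1, "spin": -0.3}
    - {"slide": [0.001, 0.002, 0.065], "gripper": -1, "spin": -0.3}
    - {"slide": [0.001, 0.002, 0.065], "gripper": -1, "spin": -0.3}
    - {"slide": [0.001, 0.002, 0.065], "gripper": -1, "spin": -0.3}
    - {"slide": [0.001, 0.002, 0.065], "gripper": -1, "spin": -0.3}
  newtons: 110

```text
t: 9.23
tool_pos: [0.4488, 0.3108, 0.1188]
tool_rot: [-0.334, 3.121, 0.002]
contact_force: [-0.1, -0.5, -0.5]
opening: 0.0387
grip_force: 0.0
```

Call:
arm_command:
  increments:
    - {"slide": [0, 0, 0], "gripper": -1, "spin": 0}
    - {"slide": [0, 0, 0], "gripper": -1, "spin": 0}
    - {"slide": [0, 0, 0], "gripper": -1, "spin": 0}
    - {"slide": [0, 0, 0], "gripper": -1, "spin": 0}
    - {"slide": [0, 0, -0.01], "gripper": -1, "spin": 0}
    - {"slide": [0, 0, -0.03], "gripper": -1, "spin": 0}
    - {"slide": [0, 0, -0.06], "gripper": -1, "spin": 0}
    - {"slide": [0, 0, -0.06], "gripper": -1, "spin": 0}

```text
t: 9.9
tool_pos: [0.45, 0.3116, 0.1822]
tool_rot: [-0.333, 3.116, 0.005]
contact_force: [2.9, 0.9, -2.1]
opening: 0.0215
grip_force: 108.2
```

```bash
python3 -c "
from h import *
go([.447,.309,.38],-167.9)
d=grab('wrist');cv2.imwrite('pics/w3.png',cv2.resize(d['frame'][:,:,::-1],(640,400)))"
```

```text
t 9.9 pos [0.45   0.3116 0.1822] yaw -167.79 F [ 2.9  0.9 -2.1] open 0.0215 -> slide [ 0.0018 -0.0014 -0.1978] spin 0.1
```

View pics/w3.png

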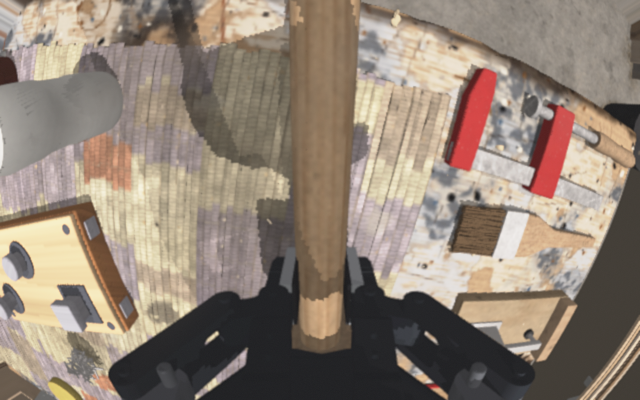

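The wrist view shows the handle between the fingers, but the opening (21.5 mm against 30 mm) and the apparent tilt are suspicious. I check from the scene camera.

```bash
python3 -c "
from h import *
d=grab('scene');print([proj(d,p) for p in ([.45,.31,.13],[.53,.327,.12])])
cv2.imwrite('pics/s4.png',cv2.resize(d['frame'][110:230,150:330,::-1],(800,533),interpolation=2))"
```

```text
[(np.float64(222.2639589429357), np.float64(163.38938043445944)), (np.float64(234.94191095182532), np.float64(153.72513084225076))]
```

View pics/s4.png

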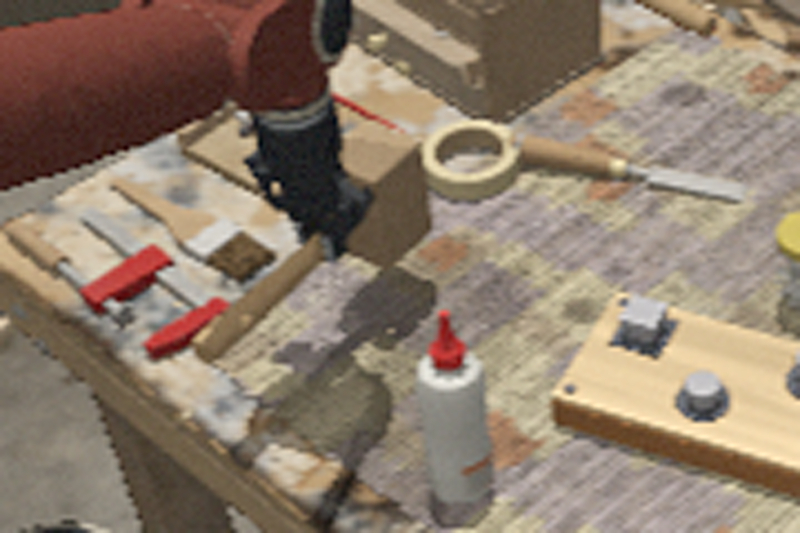

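```bash
python3 -c "
from h import *
from scipy.optimize import least_squares
d=load('scene');yaw=np.radians(12.2)
Y=np.array([np.cos(yaw),np.sin(yaw),0]);H=np.array([-Y[1],Y[0],0]);Z=np.array([0,0,1.])
px=lambda c:np.array([150+c[0]*.225,110+c[1]*.225])
def pt(q,y,h,x):  # q: pitch, z, along
    c,s=np.cos(q[0]),np.sin(q[0]); y=y-18+q[2]*1000
    return np.array([.45,.3116,q[1]])+(Y*(y*c-x*s)+Z*(y*s+x*c)+H*h)/1000
obs=[((141,-34,58),(422,142)),((141,-34,-58),(432,212)),((66,-34,-58),(385,265)),((-141,0,0),(210,345))]
f=lambda q:np.concatenate([np.array(proj(d,pt(q,*a)))-px(b) for a,b in obs])
r=least_squares(f,[0,.125,0]);print(np.degrees(r.x[0]),r.x,f(r.x).round(1))
q=r.x.copy();q[0]=0;q[1]=.125;print(f(q).round(1))
"
```

```text
0.13861315234216676 [ 0.00241926  0.12667703 -0.00160502] [ 0.  -3.   1.   2.   1.   0.5 -1.3  0.7]
[ 0.1 -2.6  1.   2.4  1.1  0.8 -1.2  1. ]
```

The mallet hangs level, with its axis about 55.5 mm below the TCP.

Call:
arm_command:
  increments:
    - {"slide": [0, 0, -0.04], "gripper": -1, "spin": 0}
    - {"slide": [0, 0, -0.08], "gripper": -1, "spin": 0}
    - {"slide": [0, 0, -0.12], "gripper": -1, "spin": 0}
    - {"slide": [0, 0, -0.16], "gripper": -1, "spin": 0}
    - {"slide": [0, 0, -0.198], "gripper": -1, "spin": 0}
    - {"slide": [0, 0, -0.198], "gripper": -1, "spin": 0}

```text
t: 10.5
tool_pos: [0.4496, 0.3113, 0.3827]
tool_rot: [-0.333, 3.112, 0.007]
contact_force: [0.2, 1.3, -1.2]
opening: 0.0214
grip_force: 109.2
```

```bash
python3 -c "
from h import *
go([.5094,-.0545,.38],-167.8)"
```

```text
t 10.5 pos [0.4496 0.3113 0.3827] yaw -167.79 F [ 0.2  1.3 -1.2] open 0.0214 -> slide [ 0.019  -0.3702  0.0013] spin 0.0
```

Call:
arm_command:
  increments:
    - {"slide": [0.001, -0.02, 0], "gripper": -1, "spin": 0}
    - {"slide": [0.003, -0.05, 0], "gripper": -1, "spin": 0}
    - {"slide": [0.005, -0.09, 0], "gripper": -1, "spin": 0}
    - {"slide": [0.007, -0.13, 0], "gripper": -1, "spin": 0}
    - {"slide": [0.009, -0.17, 0], "gripper": -1, "spin": 0}
    - {"slide": [0.011, -0.21, 0], "gripper": -1, "spin": 0}
    - {"slide": [0.013, -0.25, 0], "gripper": -1, "spin": 0}
    - {"slide": [0.015, -0.29, 0], "gripper": -1, "spin": 0}

```text
t: 11.17
tool_pos: [0.4937, 0.0219, 0.3711]
tool_rot: [0.334, -3.119, -0.002]
contact_force: [1.8, 0.5, -5.1]
opening: 0.0215
grip_force: 109.2
```

Call:
arm_command:
  increments:
    - {"slide": [0.002, -0.035, 0], "gripper": -1, "spin": 0}
    - {"slide": [0.003, -0.06, 0], "gripper": -1, "spin": 0}
    - {"slide": [0.004, -0.075, 0], "gripper": -1, "spin": 0}
    - {"slide": [0.004, -0.08, 0], "gripper": -1, "spin": 0}
    - {"slide": [0.004, -0.08, 0], "gripper": -1, "spin": 0}
    - {"slide": [0.004, -0.08, 0], "gripper": -1, "spin": 0}

```text
t: 11.67
tool_pos: [0.5071, -0.0547, 0.3728]
tool_rot: [0.334, -3.121, -0.003]
contact_force: [0.1, -0.2, -3.9]
opening: 0.0212
grip_force: 109.2
```

```bash
python3 -c "
from h import *
go([.5094,-.0545,.22],-167.8)"
```

```text
t 11.67 pos [ 0.5071 -0.0547  0.3728] yaw -167.78 F [ 0.1 -0.2 -3.9] open 0.0212 -> slide [-0.0027 -0.0006  0.1528] spin 0.0
```

Lower to 30 mm above the stops (face at about z 0.106, TCP 0.22) and check alignment.

Call:
arm_command:
  increments:
    - {"slide": [-0.0025, 0, 0.04], "gripper": -1, "spin": 0}
    - {"slide": [-0.0025, 0, 0.08], "gripper": -1, "spin": 0}
    - {"slide": [-0.0025, 0, 0.12], "gripper": -1, "spin": 0}
    - {"slide": [-0.0025, 0, 0.145], "gripper": -1, "spin": 0}
    - {"slide": [-0.0025, 0, 0.153], "gripper": -1, "spin": 0}
    - {"slide": [-0.0025, 0, 0.153], "gripper": -1, "spin": 0}
    - {"slide": [-0.0025, 0, 0.153], "gripper": -1, "spin": 0}

```text
t: 12.25
tool_pos: [0.5106, -0.0541, 0.223]
tool_rot: [-0.336, 3.122, -0.001]
contact_force: [0.9, -0.6, -3.9]
opening: 0.0213
grip_force: 109.2
```

```bash
python3 -c "
from h import *
go([.5094,-.0545,.1585],-167.8)
a=grab('top');s=grab('scene')
c=lambda im,x,y,w,h,k:cv2.resize(im[y:y+h,x:x+w,::-1],(w*k,h*k),interpolation=2)
cv2.imwrite('pics/c5.png',np.hstack([c(a['frame'],240,150,100,130,4),c(s['frame'],250,150,100,130,4)]))
print(proj(s,[.592,-.0367,.072]),proj(s,[.592,-.0367,.106]))"
```

```text
t 12.25 pos [ 0.5106 -0.0541  0.223 ] yaw -167.72 F [ 0.9 -0.6 -3.9] open 0.0213 -> slide [ 0.0013 -0.0001  0.0645] spin 0.1
(np.float64(308.34784647774677), np.float64(195.9300526950199)) (np.float64(308.2251913311653), np.float64(190.05362575881549))
```

View pics/c5.png

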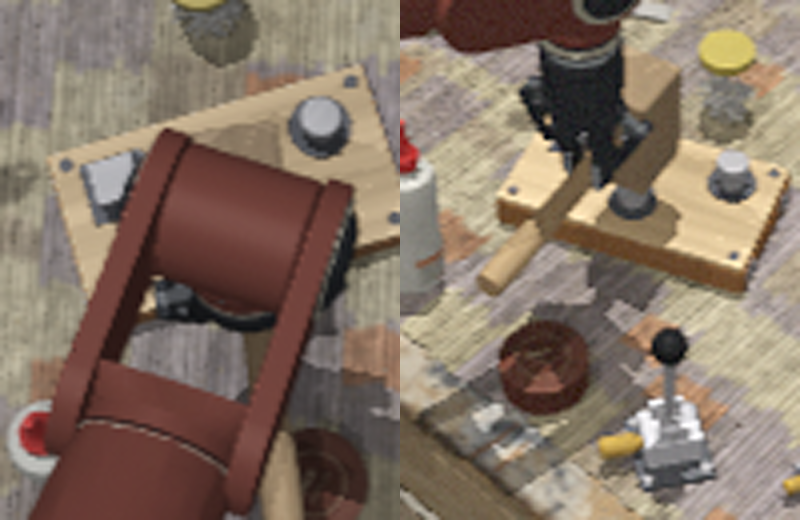

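The mallet head is squarely over the round stop (right panel, stop at (632,200)), the lever is upright, and the square stop is clear. Now the strike.

Call:
arm_command:
  increments:
    - {"slide": [0.001, 0, 0.025], "gripper": -1, "spin": 0}
    - {"slide": [0.001, 0, 0.045], "gripper": -1, "spin": 0}
    - {"slide": [0.001, 0, 0.064], "gripper": -1, "spin": 0}
    - {"slide": [0.001, 0, 0.065], "gripper": -1, "spin": 0}

```text
t: 12.68
tool_pos: [0.5091, -0.055, 0.1568]
tool_rot: [0.334, -3.124, -0.0]
contact_force: [-0.6, 0.9, -3.3]
opening: 0.0214
grip_force: 113.7
```

```bash
python3 -c "
from h import *
go([.5094,-.0545,.1585],-167.8)"
```

```text
t 12.68 pos [ 0.5091 -0.055   0.1568] yaw -167.8 F [-0.6  0.9 -3.3] open 0.0214 -> slide [-0.0004  0.0004 -0.0017] spin 0.0
```

Call:
arm_command:
  increments:
    - {"slide": [0, 0, 0.001], "gripper": -1, "spin": 0}
    - {"slide": [0, 0, 0.002], "gripper": -1, "spin": 0}
    - {"slide": [0, 0, 0.002], "gripper": -1, "spin": 0}
    - {"slide": [0, 0, 0.002], "gripper": -1, "spin": 0}

```text
t: 13.02
tool_pos: [0.5104, -0.0553, 0.1574]
tool_rot: [-0.333, 3.12, -0.002]
contact_force: [-5.7, -0.6, 4.3]
opening: 0.0217
grip_force: 111.6
```

```bash
python3 -c "
from h import *
go([.5094,-.0545,.1585],-167.8)"
```

```text
t 13.02 pos [ 0.5104 -0.0553  0.1574] yaw -167.8 F [-5.7 -0.6  4.3] open 0.0217 -> slide [ 0.0008  0.001  -0.0012] spin -0.0
```

The force rose by 8 N, so the face has bottomed on the bush. Lift and move to the second stop.

Call:
arm_command:
  increments:
    - {"slide": [0, 0, -0.03], "gripper": -1, "spin": 0}
    - {"slide": [0, 0, -0.07], "gripper": -1, "spin": 0}
    - {"slide": [-0.025, -0.01, -0.08], "gripper": -1, "spin": 0}
    - {"slide": [-0.055, -0.02, -0.08], "gripper": -1, "spin": 0}
    - {"slide": [-0.08, -0.03, -0.08], "gripper": -1, "spin": 0}
    - {"slide": [-0.096, -0.038, -0.08], "gripper": -1, "spin": 0}
    - {"slide": [-0.096, -0.038, -0.08], "gripper": -1, "spin": 0}
    - {"slide": [-0.096, -0.038, -0.08], "gripper": -1, "spin": 0}

```text
t: 13.68
tool_pos: [0.611, -0.0719, 0.2343]
tool_rot: [0.334, -3.122, -0.001]
contact_force: [-0.1, -0.4, -4.3]
opening: 0.0213
grip_force: 108.5
```

```bash
python3 -c "
from h import *
go([.5955,-.1123,.1585],-167.8)
a=grab('wrist');s=grab('scene')
c=lambda im,x,y,w,h,k:cv2.resize(im[y:y+h,x:x+w,::-1],(w*k,h*k),interpolation=2)
cv2.imwrite('pics/c6.png',np.vstack([c(s['frame'],250,140,180,120,4)]))"
```

```text
t 13.68 pos [ 0.611  -0.0719  0.2343] yaw -167.8 F [-0.1 -0.4 -4.3] open 0.0213 -> slide [ 0.0236 -0.0363  0.0758] spin 0.0
```

View pics/c6.png

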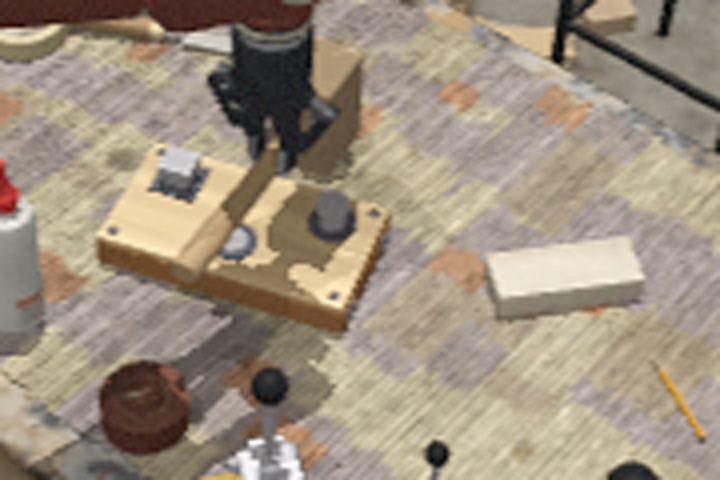

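The first stop is flush at (238,240) and the square stop is untouched. The second stop is at (332,212), and the tool still needs (0.0236, -0.0363).

Call:
arm_command:
  increments:
    - {"slide": [0.012, -0.02, 0], "gripper": -1, "spin": 0}
    - {"slide": [0.0236, -0.0363, 0], "gripper": -1, "spin": 0}
    - {"slide": [0.0236, -0.0363, 0.01], "gripper": -1, "spin": 0}
    - {"slide": [0.0236, -0.0363, 0.01], "gripper": -1, "spin": 0}
    - {"slide": [0.0236, -0.0363, 0.01], "gripper": -1, "spin": 0}

```text
t: 14.2
tool_pos: [0.5943, -0.1117, 0.2238]
tool_rot: [0.334, -3.122, -0.002]
contact_force: [-0.6, -0.1, -4.0]
opening: 0.0213
grip_force: 108.7
```

```bash
python3 -c "
from h import *
go([.5955,-.1123,.1575],-167.8)"
```

```text
t 14.2 pos [ 0.5943 -0.1117  0.2238] yaw -167.8 F [-0.6 -0.1 -4. ] open 0.0213 -> slide [-0.0011 -0.0009  0.0662] spin -0.0
```

Call:
arm_command:
  increments:
    - {"slide": [-0.001, 0, 0.025], "gripper": -1, "spin": 0}
    - {"slide": [-0.001, 0, 0.045], "gripper": -1, "spin": 0}
    - {"slide": [-0.001, 0, 0.065], "gripper": -1, "spin": 0}
    - {"slide": [-0.001, 0, 0.066], "gripper": -1, "spin": 0}
    - {"slide": [-0.001, 0, 0.067], "gripper": -1, "spin": 0}

```text
t: 14.62
tool_pos: [0.5975, -0.1116, 0.1594]
tool_rot: [-0.335, 3.121, -0.0]
contact_force: [0.4, 0.9, 1.1]
opening: 0.0211
grip_force: 110.7
```

```bash
python3 -c "
from h import *
go([.5955,-.1123,.157],-167.8)"
```

```text
t 14.62 pos [ 0.5975 -0.1116  0.1594] yaw -167.76 F [0.4 0.9 1.1] open 0.0211 -> slide [ 0.0022 -0.0003  0.0024] spin 0.0
```

Call:
arm_command:
  increments:
    - {"slide": [0, 0, 0.001], "gripper": -1, "spin": 0}
    - {"slide": [0, 0, 0.0025], "gripper": -1, "spin": 0}
    - {"slide": [0, 0, 0.0025], "gripper": -1, "spin": 0}
    - {"slide": [0, 0, 0.0025], "gripper": -1, "spin": 0}

```text
t: 14.95
tool_pos: [0.5971, -0.1119, 0.1584]
tool_rot: [-0.335, 3.122, -0.001]
contact_force: [-5.4, 1.1, 7.5]
opening: 0.0213
grip_force: 111.7
```

Call:
arm_command:
  increments:
    - {"slide": [0, 0, -0.04], "gripper": -1, "spin": 0}
    - {"slide": [0, 0, -0.08], "gripper": -1, "spin": 0}
    - {"slide": [0, 0, -0.12], "gripper": -1, "spin": 0}
    - {"slide": [0, 0, -0.16], "gripper": -1, "spin": 0}
    - {"slide": [0, 0, -0.2], "gripper": -1, "spin": 0}
    - {"slide": [0, 0, -0.225], "gripper": -1, "spin": 0}
    - {"slide": [0, 0, -0.225], "gripper": -1, "spin": 0}
    - {"slide": [0, 0, -0.225], "gripper": -1, "spin": 0}

```text
t: 15.62
tool_pos: [0.5966, -0.1119, 0.3817]
tool_rot: [-0.334, 3.121, -0.002]
contact_force: [0.6, -0.6, -5.5]
opening: 0.0212
grip_force: 109.5
```

```bash
python3 -c "
from h import *
go([.45,.311,.38],-167.8)
s=grab('scene')
c=lambda im,x,y,w,h,k:cv2.resize(im[y:y+h,x:x+w,::-1],(w*k,h*k),interpolation=2)
cv2.imwrite('pics/c7.png',np.vstack([c(s['frame'],250,140,150,100,5)]))"
```

```text
t 15.62 pos [ 0.5966 -0.1119  0.3817] yaw -167.77 F [ 0.6 -0.6 -5.5] open 0.0212 -> slide [0.0537 0.4443 0.001 ] spin 0.0
```

View pics/c7.png

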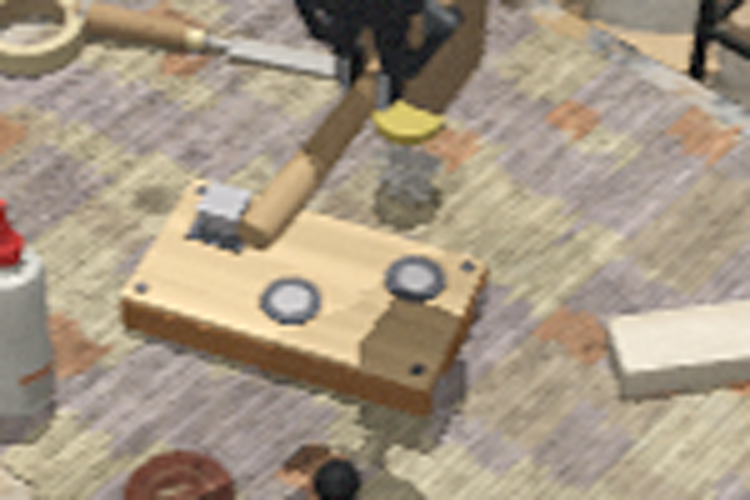

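Both round stops are flush, at (290,300) and (415,278), and the square stop is still standing. Return the mallet to its old place.

Call:
arm_command:
  increments:
    - {"slide": [0.002, 0.02, 0], "gripper": -1, "spin": 0}
    - {"slide": [0.006, 0.055, 0], "gripper": -1, "spin": 0}
    - {"slide": [0.011, 0.095, 0], "gripper": -1, "spin": 0}
    - {"slide": [0.016, 0.135, 0], "gripper": -1, "spin": 0}
    - {"slide": [0.021, 0.175, 0], "gripper": -1, "spin": 0}
    - {"slide": [0.026, 0.215, 0], "gripper": -1, "spin": 0}
    - {"slide": [0.031, 0.255, 0], "gripper": -1, "spin": 0}
    - {"slide": [0.036, 0.295, 0], "gripper": -1, "spin": 0}

```text
t: 16.33
tool_pos: [0.4966, 0.1701, 0.3753]
tool_rot: [0.333, -3.116, 0.0]
contact_force: [0.8, 0.7, -4.5]
opening: 0.0212
grip_force: 109.5
```

Call:
arm_command:
  increments:
    - {"slide": [0.005, 0.04, 0], "gripper": -1, "spin": 0}
    - {"slide": [0.01, 0.08, 0], "gripper": -1, "spin": 0}
    - {"slide": [0.014, 0.115, 0], "gripper": -1, "spin": 0}
    - {"slide": [0.017, 0.14, 0], "gripper": -1, "spin": 0}
    - {"slide": [0.018, 0.15, 0], "gripper": -1, "spin": 0}
    - {"slide": [0.018, 0.15, 0], "gripper": -1, "spin": 0}
    - {"slide": [0.018, 0.15, 0], "gripper": -1, "spin": 0}

```text
t: 16.92
tool_pos: [0.4488, 0.3111, 0.3769]
tool_rot: [0.335, -3.118, 0.004]
contact_force: [-0.3, -0.5, -4.2]
opening: 0.0212
grip_force: 109.5
```

```bash
python3 -c "
from h import *
go([.45,.311,.125],-167.8)"
```

```text
t 16.92 pos [0.4488 0.3111 0.3769] yaw -167.74 F [-0.3 -0.5 -4.2] open 0.0212 -> slide [-2.500e-03  1.000e-04  2.519e-01] spin 0.1
```

Call:
arm_command:
  increments:
    - {"slide": [0, 0, 0.04], "gripper": -1, "spin": 0}
    - {"slide": [0, 0, 0.08], "gripper": -1, "spin": 0}
    - {"slide": [0, 0, 0.12], "gripper": -1, "spin": 0}
    - {"slide": [0, 0, 0.16], "gripper": -1, "spin": 0}
    - {"slide": [0, 0, 0.2], "gripper": -1, "spin": 0}
    - {"slide": [0, 0, 0.235], "gripper": -1, "spin": 0}
    - {"slide": [0, 0, 0.251], "gripper": -1, "spin": 0}
    - {"slide": [0, 0, 0.251], "gripper": -1, "spin": 0}

```text
t: 17.58
tool_pos: [0.4465, 0.3081, 0.1229]
tool_rot: [0.329, -3.113, 0.007]
contact_force: [-0.4, -1.5, -5.6]
opening: 0.0213
grip_force: 109.4
```

Call:
arm_command:
  increments:
    - {"slide": [0, 0, 0.003], "gripper": -1, "spin": 0}
    - {"slide": [0, 0, 0.006], "gripper": -1, "spin": 0}
    - {"slide": [0, 0, 0.009], "gripper": -1, "spin": 0}
    - {"slide": [0, 0, 0.009], "gripper": -1, "spin": 0}
    - {"slide": [0, 0, 0.009], "gripper": -1, "spin": 0}

```text
t: 18.0
tool_pos: [0.4502, 0.3116, 0.1215]
tool_rot: [-0.334, 3.122, 0.001]
contact_force: [-0.1, 0.3, -4.1]
opening: 0.0212
grip_force: 109.5
```

Call:
arm_command:
  increments:
    - {"slide": [0, 0, 0.003], "gripper": -1, "spin": 0}
    - {"slide": [0, 0, 0.006], "gripper": -1, "spin": 0}
    - {"slide": [0, 0, 0.006], "gripper": -1, "spin": 0}
    - {"slide": [0, 0, 0.006], "gripper": -1, "spin": 0}

```text
t: 18.33
tool_pos: [0.4509, 0.3125, 0.1179]
tool_rot: [-0.334, 3.12, 0.002]
contact_force: [-5.9, -2.1, 11.2]
opening: 0.021
grip_force: 110.9
```

The mallet is in contact with the bench. Release and rise slowly.

Call:
arm_command:
  increments:
    - {"slide": [0, 0, -0.002], "gripper": -1, "spin": 0}
    - {"slide": [0, 0, -0.002], "gripper": 1, "spin": 0}
    - {"slide": [0, 0, -0.002], "gripper": 1, "spin": 0}
    - {"slide": [0, 0, -0.002], "gripper": 1, "spin": 0}
    - {"slide": [0, 0, -0.002], "gripper": 1, "spin": 0}
    - {"slide": [0, 0, -0.002], "gripper": 1, "spin": 0}
    - {"slide": [0, 0, -0.002], "gripper": 1, "spin": 0}
    - {"slide": [0, 0, -0.002], "gripper": 1, "spin": 0}

```text
t: 19.0
tool_pos: [0.4495, 0.3114, 0.1162]
tool_rot: [0.334, -3.124, 0.0]
contact_force: [-0.3, 0.3, -0.5]
opening: 0.0853
grip_force: 0.0
```

Call:
arm_command:
  increments:
    - {"slide": [0, 0, -0.02], "gripper": 1, "spin": 0}
    - {"slide": [0, 0, -0.05], "gripper": 1, "spin": 0}
    - {"slide": [0, 0, -0.09], "gripper": 1, "spin": 0}
    - {"slide": [0, 0, -0.13], "gripper": 1, "spin": 0}
    - {"slide": [0, 0, -0.17], "gripper": 1, "spin": 0}
    - {"slide": [0, 0, -0.2], "gripper": 1, "spin": 0}
    - {"slide": [0, 0, -0.2], "gripper": 1, "spin": 0}
    - {"slide": [0, 0, -0.2], "gripper": 1, "spin": 0}

```text
t: 19.67
tool_pos: [0.4504, 0.3119, 0.3194]
tool_rot: [-0.334, 3.119, 0.003]
contact_force: [-0.5, -0.2, -0.6]
opening: 0.0859
grip_force: 0.0
```

```bash
python3 -c "
from h import *
go([.45,.311,.32],-167.8)
s=grab('scene');cv2.imwrite('pics/c8.png',cv2.resize(s['frame'][110:310,130:390,::-1],(780,600),interpolation=2))"
```

```text
t 19.67 pos [0.4504 0.3119 0.3194] yaw -167.79 F [-0.5 -0.2 -0.6] open 0.0859 -> slide [ 0.0006 -0.0008 -0.0006] spin 0.0
```

View pics/c8.png

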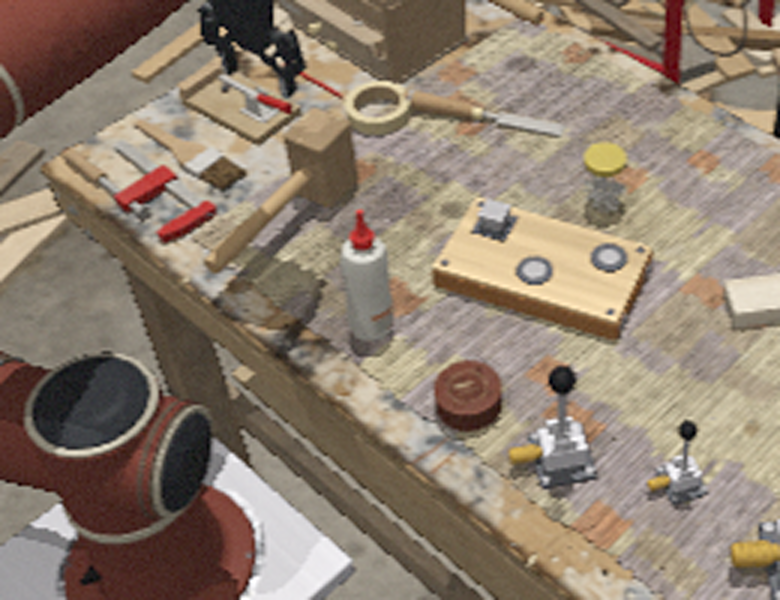

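The mallet stands on the bench at (320,165), released. Both round stops are flush, the lever is upright, and the bystanders are in place.

```bash
python3 -c "
from h import *
print(order.finish_job())"
```

```text
the job is handed in; nothing more can be done
None
```

The job is done and handed in at about 20 s of the 72 s allowed; no verdict came back, but the last picture showed the lever back upright, both round stops flush, the square stop standing, the mallet released on the bench and the bystanders in place.

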